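# Open the catch and hold a birdhouse front clamped in the lever press

## Task

A freshly glued birdhouse front lies under the pad of the bench press. Flip the press's safety catch over to its open side, then pull the lever towards the robot as far as it goes so that the pad clamps the panel, and finish while still holding the lever there with the gripper, because it springs back when let go. Leave the panel where it lies and the catch open, and do not disturb the birdhouse, glue bottle and sanding block standing around.

Things in the scene. Friction and masses are not known exactly. Their poses are not given: they have to be found in the camera images.
- press: Grey bench lever press, fixed. Origin on the bench top; x to its back (front -x faces the robot), y to its left (catch side), z up. Base 250 (x) by 340 (y) by 12 mm, centred at y +20. Head over the panel: x -85 to 105, y -25 to 25, top at z 170 mm, on a column at the back. Left post carrying the catch: x -35 to 11, y 153 to 175, top at z 177, two ears to 197.
- lever (a joint): Angle of the U-shaped steel lever. 0 = up, leaning 25 deg to the back (+x); grows as its crossbar is pulled over the top to the front (-x) and down; stop at 1.1 rad (leaning 38 deg forward). A spring returns it to 0 when let go. With the catch closed a tooth on its shaft runs against the catch: it gives only about 0.2 rad at 30 N.
- lever_grip (a point): Middle of the lever's crossbar: round black rubber grip, 22 mm diameter, 70 mm long, parallel to the press's y axis, free all round, 150 mm from the shaft axis; the two side arms (12 mm rod) are 90 mm apart. Moves with the lever.
- lever_hinge (a point): Centre of the lever's shaft, 150 mm above the press's origin; the axis is parallel to the press's y. Pull needed at the crossbar: about 2 N at first, 5 N near the end, plus up to 4 N beyond 0.8 rad, where the pad bears on the panel.
- catch (a joint): Angle of the safety catch about its pin. Near 0 (up to 0.12) = closed: flat steel bar, 10 mm in x, 12 mm high, 72 mm long, level from the pin towards -y, in front of the tooth on the lever's shaft. Grows as the bar is flipped up and over to the left (+y); stop at 1.9 rad = open, bar 19 deg past upright. Stiff hinge (0.03 N m): stays roughly where left; under 2 N at the tab.
- catch_tab (a point): Pinch point on the catch's thumb tab, a steel block 14 by 14 mm standing on the bar. Closed: 35 mm above the pin axis and 35 mm from it towards -y; the tab's top is 12 mm above this point. Turns with the catch. Can be pinched from above across the press's x, with 25 mm free on either side.
- catch_hinge (a point): Centre of the catch's pin, at (-20, 164, 187) mm in the press's frame; the pin is parallel to the press's x axis.
- pad: Black rubber pressing pad, 36 mm diameter, 12 mm thick, on the sprung plunger below the press's head; origin at the centre of its underside. Driven by the lever, 25 mm down per rad; starts 20 mm above the panel and meets it at about 0.8 rad.
- panel: The glued birdhouse front lying loose on the press's base plate under the pad: pale wood, 18 mm thick, 120 mm (x) by 110 mm (y) with a 50 mm high gable at its -y side and a 32 mm round hole. Origin: centre of the underside of the 120 by 110 rectangle. 0.2 kg.
- birdhouse: Bystander: finished small wooden birdhouse, about 110 wide, 130 deep, 145 mm tall, loose. Origin at the centre of its underside.
- glue: Bystander: white glue bottle, 52 mm diameter, 150 mm tall, loose. Origin at the centre of its underside.
- sander: Bystander: cork sanding block, 100 by 60 by 36 mm, loose. Origin at the centre of its underside.
Things that resemble listed ones, but are neither listed nor needed, are in the scene too. There is more than one size of the panel; the job needs the larger.

How it is judged:
On the way, in this order (a step that is already met when the one before it is completed fails the run):
1. the safety catch is flipped open, lever not yet pulled (value of joint catch above 1.4 rad and value of joint lever below 0.2 rad), for 0.2 s.
2. the lever is pulled forward to its stop (value of joint lever above 1 rad), for 0.2 s.
At the end, for the whole second after the job is handed in: The lever is held within 0.1 rad of its stop (over 1.0 rad) by the fingers (over 1 N on the press), the catch is open (over 1.3 rad), the pad presses the panel with over 6 N, the panel has moved under 15 mm, and the bystanders stand upright within 30 mm of where they were (value of joint lever above 1 rad and value of joint catch above 1.3 rad and contact force between the fingers and press above 1 N and contact force between pad and panel above 6 N and distance of panel from where it was at the start of the episode below 0.015 m and distance of each of birdhouse, glue, sander from where it was at the start of the episode below 0.03 m and angle between each of birdhouse, glue, sander's own z axis and vertical below 0.2 rad); the arm keeps its last pose, push and grip.
It fails at once if a bystander is knocked over (angle between any of birdhouse, glue, sander's own z axis and vertical above 0.5 rad).
It also fails if it takes over 48 s, if anything falls off the work surface, if the arm or the gripper's body presses on something with over 40 N, if the wrist force passes 120 N, or if a joint passes its speed limit or range.

## Robot

A 7-joint arm with a two-finger parallel gripper is mounted at the origin on the work surface. World frame = base frame: x ahead of the robot, y to its left, z up, the work surface at z = 0. Lengths are in m, angles in rad, forces in N, time in s.
With the tool pointing down it reaches from about 0.35 to 0.9 m from the base axis. Payload 8.1 kg.
Tool frame: the origin (TCP) lies where the fingers leave the gripper's body, on its centre line; the fingertips stand 66 mm ahead of it and the grasp point (between the pads) lies 47 mm ahead of it (arm.tip_reach is the distance from the TCP to the fingertips, in m); z points along the fingers, y is the direction in which the jaws open and shut (so a half turn about z gives the same grasp; the last joint's range is limited). The gripper opens to 92 mm and grips with 3 to 60 N. Pads are 19 mm wide; open, the fingers measure 130 mm over their backs; the gripper's body (75 mm by 190 mm) begins 47 mm behind the grasp point.
Start: joints at [-0.103, 0.434, 0.025, 1.573, -0.012, 1.134, -0.075], TCP at [0.625, -0, 0.292] pointing down, gripper open.
Joint ranges: [-2.62, 2.62], [-0.44, 2.09], [-1.27, 1.32], [0.08, 2.57], [-1.32, 4.46], [0.12, 2], [-2.74, 2.74]. Speed limits (rad/s): [2.22, 2.22, 3.01, 3.01, 3.14, 3.14, 3.14].

## Interface

Orientations are given as a rotation vector (axis times angle).
In Python, from cell import arm gives the robot as it stands.
- The arm moves only by the tool carry_out, never from a script. Its argument "plan" is a list of rows, each a list of 5 numbers: the shift along the world's x, y, z in cm, then the turn about the world's z in rad, then the finger opening in cm, from 0 to 9.18. In form: [[tx, ty, tz, spin, fingers], ...]. A call has 1 to 20 rows; each row is the pose to reach, as a shift and turn from the pose measured when the call began; what a row does not reach only later rows make up. A row lasts 1/10 s, in which the tool goes at most 50 mm and 8.59 degrees, less where a joint would pass 70% of its speed; a pose out of reach is approached as far as the arm can. A call with a gripper value outside its range is refused whole. The fingers move at their own pace and stop on an object; "squeeze" is the grip in N (left out, the last holds). Time passes only in rows, so rows that repeat a pose let the fingers close. It gives the time, the measured TCP pose, the force and the opening at its end, in the units of the state.
- arm.observe(): the state, without advancing time (a new reading comes with each control period).
- arm.get_image(name): name is "scene" or "side" or "wrist"; returns (picture, depth): 420x560x3 uint8, red, green, blue; 420x560 float32, m along the optical axis (not along the pixel's ray), 0 where there is no reading.
- arm.get_calibration(name): a dict with "intrinsics" (3x3 intrinsics, pixels), "D" ([k1, k2, p1, p2, k3] as OpenCV has them; the pictures are not rectified), "rvec" (rotation vector, rad) and "tvec" (3), from world to camera coordinates, as OpenCV has them; the wrist camera has in their place "tool_from_camera" (4x4, takes a point from camera to tool coordinates, whose origin is the TCP and whose axes are the flange's). Camera axes: x right, y down, z forward; pixel columns grow to the right and rows downward; lengths in m; the calibration is good to about 2 mm. A picture is of the moment at which its call begins: read the wrist's pose just before it. get_calibration takes no time and is no camera call.
- arm.sign_off(): hands the job in, once; it reports no verdict.
The state is a dict: "clock": time; "joints": joint angles; "dq": joint speeds; "joint_efforts": joint torques, N m; "position": TCP position; "ee_rot": TCP orientation; "force": force on the tool from outside, world axes, zero at the start; "ft_torque": the same for the moment, N m; "width": opening from 0.0 (shut) to 1.0 (fully open).
Only numpy, scipy, OpenCV 4.12 (cv2) and the standard library are available. Lean on these libraries where they do the work, as an engineer would, in place of code of your own. Each camera call takes 0.05 s, during which the arm holds its last target. There are 200 camera calls.

## Working session

There is one attempt and no reset: what is moved stays moved. The work goes in short steps, Python scripts to look and compute and a tool call to move; the robot and the scene stay as the last step left them, time stands still between calls to the robot, and variables do not carry over. Pictures are saved under pics/ and viewed, about 8 in all and at most 12, crops included, and the job is handed in when it is done.

Besides the shell and the picture viewer there is one more tool, called after ">>>" as name(argument=value, ...), one argument or row to a line, values as JSON. carry_out: Moves the arm, as the interface text tells. Its arguments: {"type":"object","properties":{"plan":{"type":"array"},"squeeze":{"type":"number"}},"required":["plan"]}

```bash
mkdir -p pics
cat > h.py <<'E'
import numpy as np, cv2
from cell import arm
def grab(n):
    s=arm.observe(); im,d=arm.get_image(n); c=arm.get_calibration(n)
    K=np.array(c["intrinsics"]);D=np.array(c["D"])
    if n=="wrist":
        T=np.eye(4);T[:3,:3]=cv2.Rodrigues(np.array(s["ee_rot"],float))[0];T[:3,3]=s["position"]
        W=T@np.array(c["tool_from_camera"])
    else:
        R=cv2.Rodrigues(np.array(c["rvec"],float))[0];W=np.eye(4);W[:3,:3]=R.T;W[:3,3]=-R.T@np.array(c["tvec"]).ravel()
    return im,d,K,D,W
def pts(d,K,D,W):
    h,w=d.shape;u,v=np.meshgrid(np.arange(w),np.arange(h))
    n=cv2.undistortPoints(np.stack([u,v],-1).reshape(-1,1,2).astype(np.float64),K,D).reshape(h,w,2)
    P=np.dstack([n*d[...,None],d])@W[:3,:3].T+W[:3,3]
    P[d==0]=np.nan
    return P
def save(n,im): cv2.imwrite("pics/"+n,im[...,::-1])
E
python3 - <<'E'
from h import *
print(arm.observe())
o=[]
for n in("scene","side"):
    im,d,K,D,W=grab(n);np.savez(n+".npz",im=im,d=d,K=K,D=D,W=W);save(n+".png",im);print(n,W.round(3).tolist(),(d>0).mean())
E
```

```text
{'clock': 0.0, 'joints': array([-0.10260393,  0.43523627,  0.02497522,  1.57409797, -0.0115709 ,
        1.13397715, -0.0750852 ]), 'dq': array([-1.33266190e-03, -9.15366733e-05, -4.95078894e-04,  2.19032656e-04,
       -3.21596123e-04, -4.41067769e-04, -1.78261321e-03]), 'joint_efforts': array([ 3.89017032e-04, -6.67853522e+01,  9.84863900e-01, -3.14464223e+01,
       -6.05165795e-02,  4.27553023e-02,  1.12382318e-04]), 'position': array([ 6.24597090e-01, -5.44666127e-05,  2.91436326e-01]), 'ee_rot': array([-2.22078901e+00, -2.22069843e+00,  1.92716830e-03]), 'force': array([ 0.00618843, -0.54940221,  0.12577239]), 'ft_torque': array([-0.02405907,  0.03038177,  0.0122032 ]), 'width': 1.0016134972868531}
scene [[-0.759, 0.54, -0.365, 0.968], [0.651, 0.632, -0.419, 0.514], [0.004, -0.556, -0.831, 1.103], [0.0, 0.0, 0.0, 1.0]] 0.9958928571428571
side [[-0.825, -0.307, 0.474, 0.08], [-0.564, 0.478, -0.673, 0.714], [-0.02, -0.823, -0.568, 0.77], [0.0, 0.0, 0.0, 1.0]] 0.9944982993197279
```

View pics/scene.png

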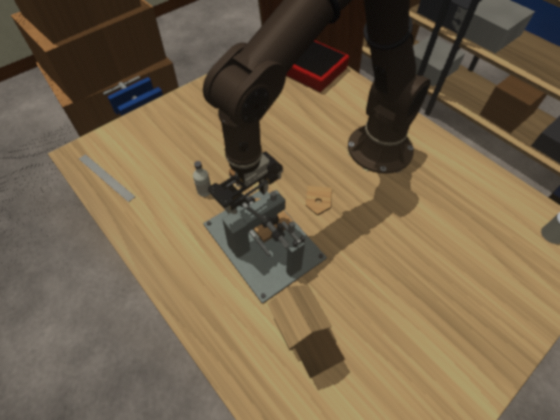

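View pics/side.png

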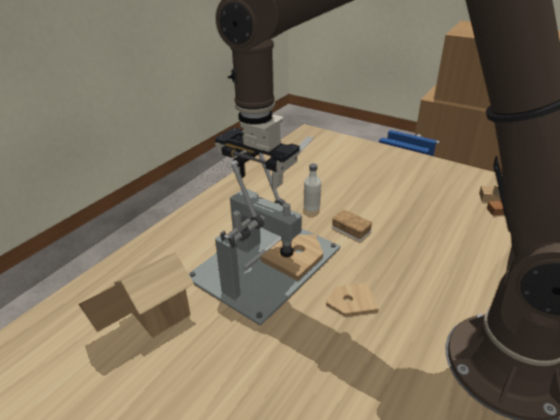

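The scene view shows the press plate with corners around (207,222), (262,297), (322,257). The left post is near (296,252), the glue at (202,180), the birdhouse at (305,325) and the small decoy panel at (318,198). The side view shows the post at (228,265), the pad at (287,250), the large panel at (293,257), the decoy panel at (352,298) and the sander at (352,223).

Candidates for the catch and lever are the post fittings at side (235,232) and the U-lever with arms at (240,180) and (270,180). I'll fit the plate and zoom in.

Run:
```python
from h import *
for n in("scene","side"):
    z=np.load(n+".npz");im=z["im"];P=pts(z["d"],z["K"],z["D"],z["W"])
    hsv=cv2.cvtColor(im,cv2.COLOR_RGB2HSV)
    m=(P[...,2]>0.006)&(P[...,2]<0.020)&(hsv[...,1]<70)&(P[...,0]>.3)&(P[...,0]<1.1)&(abs(P[...,1])<.5)
    nn,l,st,_=cv2.connectedComponentsWithStats(m.astype(np.uint8))
    i=1+st[1:,4].argmax();q=P[l==i]
    r=cv2.minAreaRect((q[:,:2]*1000).astype(np.float32));print(n,len(q),r,np.nanmedian(q[:,2]),cv2.boxPoints(r).round(0).tolist())
    # table height
    t=(P[...,2]<.006)&(abs(P[...,1])<.5)&(P[...,0]>.4)&(P[...,0]<.9);print("table",np.nanmedian(P[t][:,2]))
    b=(200,150,150,120) if n=="scene" else (200,120,160,190)
    x,y,w,h=b;c=im[y:y+h,x:x+w]
    save(n+"_c.png",cv2.resize(c,None,fx=4 if n=="scene" else 3.1,fy=4 if n=="scene" else 3.1,interpolation=cv2.INTER_CUBIC))
```

```text
scene 3599 ((598.46875, 24.773849487304688), (339.75543212890625, 249.5974884033203), 85.77163696289062) 0.012053693717921199 [[461.0, -135.0], [710.0, -154.0], [735.0, 185.0], [487.0, 203.0]]
table 0.00013621019153886582
side 4622 ((594.6057739257812, 23.09527587890625), (343.206787109375, 251.28546142578125), 85.52037048339844) 0.012409424233661759 [[456.0, -138.0], [706.0, -158.0], [733.0, 184.0], [483.0, 204.0]]
table 0.0007521398450394123
```

View pics/side_c.png

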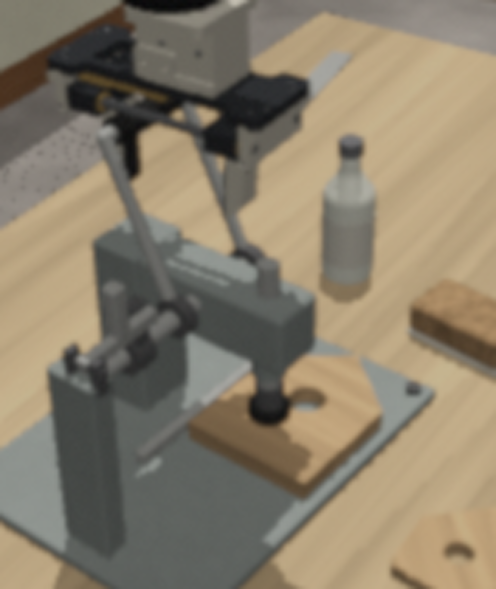

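The plate fit gives the press origin at about (0.595, 0.004) with a yaw of about -0.076 rad. The close crop shows the catch at crop (110,310) on the post with its tab upright, and the lever crossbar just under the gripper. Going straight up is safe, so I'll do that and look with the wrist camera.

>>> carry_out(
  plan=[
    [0,0,4,0,9.18],
    [0,0,8,0,9.18],
    [0,0,12,0,9.18],
    [0,0,14,0,9.18],
    [0,0,14,0,9.18],
    [0,0,14,0,9.18],
  ],
)

```text
clock: 0.7
position: [0.6245, -0.0, 0.4311]
ee_rot: [-2.221, -2.221, 0.002]
force: [0.0, -0.4, -0.1]
width: 1.002
```

Run:
```python
from h import *
yaw=-.076;o=np.array([.5955,.004])
R=np.array([[np.cos(yaw),-np.sin(yaw)],[np.sin(yaw),np.cos(yaw)]])
def loc(P): 
    L=P.copy();L[...,:2]=(P[...,:2]-o)@R; return L
print(arm.observe()["position"])
for n in("wrist","side","scene"):
    im,d,K,D,W=grab(n);np.savez(n+"2.npz",im=im,d=d,K=K,D=D,W=W)
    L=loc(pts(d,K,D,W))*1000
    x,y,z=L[...,0],L[...,1],L[...,2]
    def rep(t,m):
        q=L[m]
        if len(q)>3: print(n,t,len(q),"med",np.median(q,0).round(1),"lo",np.percentile(q,3,0).round(1),"hi",np.percentile(q,97,0).round(1))
    rep("grip",(z>265)&(z<310)&(abs(x-63)<60)&(abs(y)<60))
    rep("gripmid",(z>265)&(z<310)&(abs(x-63)<60)&(abs(y)<30))
    rep("catch",(z>198)&(z<245)&(abs(x+20)<25)&(y>90)&(y<190))
    rep("tabtop",(z>225)&(z<245)&(abs(x+20)<25)&(y>90)&(y<190))
    rep("post",(z>171)&(z<181)&(abs(x+12)<40)&(y>140)&(y<190))
    rep("head",(z>164)&(z<176)&(x>-100)&(x<120)&(abs(y)<35))
    save(n+"2.png",im)
```

```text
[ 6.24506874e-01 -4.95586564e-05  4.31062628e-01]
wrist grip 4693 med [ 61.4   5.  294. ] lo [ 51.5 -46.5 270.1] hi [ 73.2  47.1 297.5]
wrist gripmid 2901 med [ 62.3   1.7 295.5] lo [ 53.3 -28.  288.3] hi [ 73.4  28.4 297.7]
wrist catch 633 med [-17.6 125.9 234.1] lo [-25.4  96.2 198.4] hi [ -6.9 134.5 236.6]
wrist tabtop 442 med [-18.7 127.7 234.8] lo [-25.5 121.4 227. ] hi [-12.7 134.8 236.8]
wrist post 403 med [ -3.5 153.9 176.6] lo [-33.1 150.9 171.8] hi [ 10.7 158.4 178.6]
wrist head 7739 med [  1.8   1.5 170. ] lo [-77.6 -24.5 166.4] hi [100.7  22.4 172.5]
side grip 364 med [ 55.4   9.  289.3] lo [ 49.  -46.3 267.8] hi [ 66.6  49.2 297.9]
side gripmid 183 med [ 54.7   0.3 293.3] lo [ 50.9 -28.7 281. ] hi [ 66.3  28.2 298.1]
side catch 142 med [-25.5 132.7 217.7] lo [-29.5 102.2 198.3] hi [ -8.7 158.1 235.9]
side tabtop 52 med [-23.9 132.  233.1] lo [-28.5 125.  225.8] hi [-15.7 137.1 236.3]
side post 115 med [-19.  168.8 176.7] lo [-38.1 159.1 171.9] hi [  6.7 174.6 180.2]
side head 876 med [-1.000e-01  5.500e+00  1.705e+02] lo [-83.3 -23.8 165.6] hi [ 95.1  28.  174.3]
scene grip 273 med [ 65.8  10.5 293.6] lo [ 54.3 -41.8 274. ] hi [ 74.6  51.6 298.8]
scene gripmid 167 med [ 67.5   0.6 294.9] lo [ 55.6 -27.4 286. ] hi [ 74.8  28.1 298.5]
scene catch 72 med [-15.9 135.1 221.7] lo [-27.5 102.3 198.2] hi [ -6.9 168.3 237. ]
scene tabtop 31 med [-17.4 133.2 234.4] lo [-24.9 126.7 227.8] hi [-12.3 138.8 237.8]
scene post 85 med [ -2.9 170.5 176.9] lo [-32.  157.3 172. ] hi [ 10.8 176.  179.2]
scene head 884 med [ 34.    5.8 170.5] lo [-75.7 -22.2 165.3] hi [103.   29.1 174.6]
```

View pics/wrist2.png

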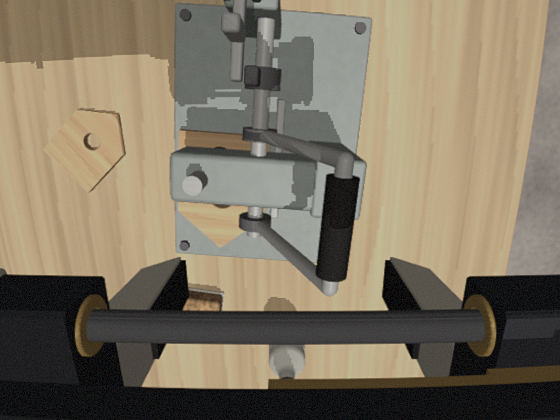

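The wrist view shows the black crossbar from (340,165) to (333,285), the catch at the upper left near (237,30) and the shaft tooth at (262,77). In the press frame, the measured features agree with the description to within about 3 mm. I'm going for the tab, at world (0.585, 0.135, 0.224).

>>> carry_out(
  plan=[
    [-1.2,4,0,-0.03,2.4],
    [-2.4,8,0,-0.076,2.4],
    [-3.9,12,-2,-0.076,2.4],
    [-3.9,13.5,-5,-0.076,2.4],
    [-3.9,13.5,-9,-0.076,2.4],
    [-3.9,13.5,-11,-0.076,2.4],
    [-3.9,13.5,-11,-0.076,2.4],
    [-3.9,13.5,-11,-0.076,2.4],
    [-3.9,13.5,-11,-0.076,2.4],
  ],
  squeeze=8,
)

```text
clock: 1.75
position: [0.5859, 0.135, 0.3213]
ee_rot: [-2.303, -2.134, 0.002]
force: [-0.1, -0.3, 0.1]
width: 0.285
```

Run:
```python
from h import *
im,d,K,D,W=grab("wrist");a=im
P=pts(d,K,D,W);s=arm.observe();print(s["position"],s["width"])
m=(P[...,2]>.226)&(P[...,2]<.245)&(abs(P[...,0]-.585)<.02)&(abs(P[...,1]-.135)<.03)
print(m.sum(),np.median(P[m],0),np.percentile(P[m],[3,97],0))
im2=grab("side")[0]
save("w3.png",np.hstack([cv2.resize(a,(400,300)),cv2.resize(im2[120:330,150:430],(400,300),interpolation=cv2.INTER_CUBIC)]))
```

```text
[0.58591156 0.13496354 0.32142283] 0.2725282765641296
706 [0.58623352 0.13589014 0.23479059] [[0.57989108 0.12846064 0.22744611]
 [0.59251819 0.14077219 0.23629512]]
```

View pics/w3.png

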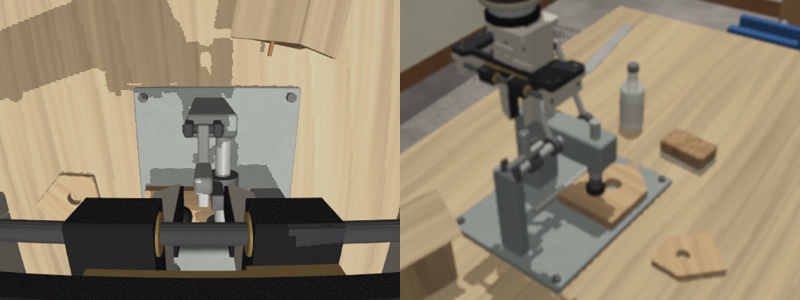

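The left half (wrist view) shows the tab at (203,180), centred between the jaws. Depth puts it at (0.586, 0.1345) with its top at 0.236. I'm going down and pinching.

>>> carry_out(
  plan=[
    [0,0,-2,0,2.4],
    [0,0,-4.2,0,2.4],
    [0,0,-4.2,0,2.4],
    [0,0,-4.2,0,1.0],
    [0,0,-4.2,0,1.0],
    [0,0,-4.2,0,1.0],
    [0,0,-4.2,0,1.0],
  ],
  squeeze=8,
)

```text
clock: 2.55
position: [0.5855, 0.135, 0.2805]
ee_rot: [-2.303, -2.134, 0.001]
force: [-6.0, -1.6, 4.1]
width: 0.154
```

>>> carry_out(
  plan=[
    [0.04,0.5,0.4,0,1.0],
    [0.08,1.1,0.8,0,1.0],
    [0.13,1.8,1.1,0,1.0],
    [0.19,2.5,1.3,0,1.0],
    [0.25,3.3,1.4,0,1.0],
    [0.3,4.0,1.3,0,1.0],
    [0.3,4.0,1.3,0,1.0],
  ],
)

```text
clock: 3.25
position: [0.5886, 0.1771, 0.2938]
ee_rot: [-2.3, -2.136, -0.001]
force: [-4.0, 2.5, 3.2]
width: 0.154
```

>>> carry_out(
  plan=[
    [0.04,0.5,-0.1,0,1.0],
    [0.09,1.2,-0.4,0,1.0],
    [0.14,1.85,-0.7,0,1.0],
    [0.18,2.4,-1.2,0,1.0],
    [0.22,2.95,-1.7,0,1.0],
    [0.26,3.3,-2.2,0,1.0],
    [0.26,3.3,-2.2,0,1.0],
    [0.26,3.3,-2.2,0,1.0],
  ],
)

```text
clock: 4.05
position: [0.5911, 0.2112, 0.2715]
ee_rot: [-2.299, -2.136, -0.003]
force: [-3.0, 4.1, -0.3]
width: 0.148
```

Run:
```python
from h import *
s=arm.observe();print(s["position"],s["force"],s["width"])
a=grab("side")[0][150:330,150:390];b=grab("wrist")[0]
save("w4.png",np.hstack([cv2.resize(b,(400,300)),cv2.resize(a,(400,300),interpolation=cv2.INTER_CUBIC)]))
```

```text
[0.59111516 0.21119924 0.27153795] [-3.04623498  4.07421506 -0.26607431] 0.1478445281352379
```

View pics/w4.png

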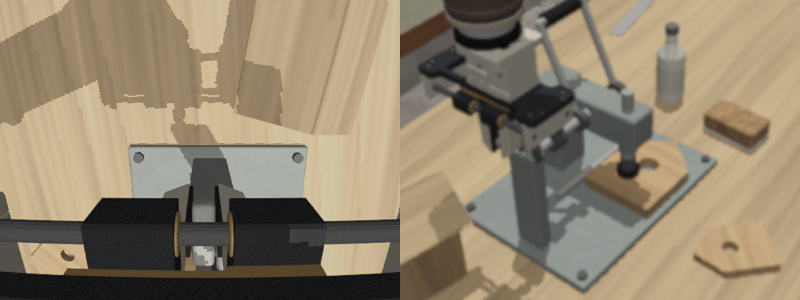

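The catch tab is still between the jaws at (203,240), and it has been carried over to the left of the post. I'm releasing it and lifting straight up.

>>> carry_out(
  plan=[
    [0,0,0,0,2.6],
    [0,0,0,0,2.6],
    [0,0,0,0,2.6],
    [0,0,2,0,2.6],
    [0,0,5,0,2.6],
    [0,0,10,0,2.6],
    [0,0,14,0,2.6],
    [0,-3,16,0,4],
    [0,-6,16,0,4],
    [0,-6,16,0,4],
  ],
)

```text
clock: 5.15
position: [0.5923, 0.1453, 0.433]
ee_rot: [2.309, 2.13, 0.004]
force: [-0.4, -0.3, -0.7]
width: 0.429
```

Run:
```python
from h import *
yaw=-.076;o=np.array([.5955,.004])
R=np.array([[np.cos(yaw),-np.sin(yaw)],[np.sin(yaw),np.cos(yaw)]])
for n in("wrist","side","scene"):
    im,d,K,D,W=grab(n);P=pts(d,K,D,W);P[...,:2]=(P[...,:2]-o)@R;L=P*1000
    x,y,z=L[...,0],L[...,1],L[...,2]
    m=(z>199)&(z<275)&(abs(x+20)<20)&(y>90)&(y<240);q=L[m]
    if len(q)<5: print(n,"none");continue
    print(n,len(q),np.percentile(q,[3,50,97],0).round(1).tolist())
    t=q[q[:,2]>240];print("bar top",len(t),t.mean(0) if len(t) else "")
    g=L[(z>255)&(z<310)&(abs(x-63)<60)&(abs(y)<30)];
    if len(g): print("grip",np.median(g,0))
```

```text
wrist 1178 [[-25.5, 163.0, 224.4], [-19.0, 185.3, 227.4], [-12.6, 209.1, 259.4]]
bar top 251 [-18.91470197 167.61106802 257.23699352]
side 304 [[-28.6, 161.3, 203.3], [-25.0, 173.3, 226.7], [-16.1, 211.0, 259.4]]
bar top 64 [-23.15434024 168.73858306 251.68748134]
grip [ 54.63734874  -1.57890399 292.39922804]
scene 164 [[-25.0, 162.5, 201.1], [-16.1, 181.0, 227.3], [-12.2, 212.9, 260.0]]
bar top 34 [-18.15451672 170.71673521 253.57396066]
grip [ 67.21093845   0.99924964 295.35466097]
```

The bar tip stands about 3° past upright, which puts the catch at about 1.62 rad: open. The lever hasn't moved. Next is the crossbar at world (0.659, -0.001, 0.286).

>>> carry_out(
  plan=[
    [2,-4,0,0,6],
    [4,-8,0,0,6],
    [6,-12,0,0,6],
    [6.6,-14.6,0,0,6],
    [6.6,-14.6,-2,0,6],
    [6.6,-14.6,-5,0,6],
    [6.6,-14.6,-8,0,6],
    [6.6,-14.6,-10,0,6],
    [6.6,-14.6,-10,0,6],
    [6.6,-14.6,-10,0,1.5],
    [6.6,-14.6,-10,0,1.5],
    [6.6,-14.6,-10,0,1.5],
    [6.6,-14.6,-10,0,1.5],
    [6.6,-14.6,-10,0,1.5],
    [6.6,-14.6,-10,0,1.5],
  ],
  squeeze=25,
)

```text
clock: 6.8
position: [0.6579, 0.0051, 0.3323]
ee_rot: [-2.301, -2.136, -0.006]
force: [3.3, -0.6, 2.3]
width: 0.231
```

>>> carry_out(
  plan=[
    [-1.2,0.1,0.5,0,1.5],
    [-2.45,0.2,0.9,0,1.5],
    [-3.75,0.3,1.2,0,1.5],
    [-5.0,0.4,1.35,0,1.5],
    [-6.3,0.5,1.4,0,1.5],
    [-7.6,0.6,1.35,0,1.5],
    [-8.9,0.7,1.2,0,1.5],
    [-10.2,0.8,0.9,0,1.5],
    [-10.2,0.8,0.9,0,1.5],
  ],
)

```text
clock: 7.7
position: [0.5561, 0.0133, 0.3429]
ee_rot: [2.302, 2.138, 0.011]
force: [2.8, 0.5, 6.3]
width: 0.228
```

>>> carry_out(
  plan=[
    [-1.3,0.1,-0.5,0,1.5],
    [-2.5,0.2,-1.0,0,1.5],
    [-3.3,0.3,-1.4,0,1.5],
    [-4.1,0.3,-1.9,0,1.5],
    [-4.7,0.35,-2.3,0,1.5],
    [-5.3,0.4,-2.8,0,1.5],
    [-5.7,0.4,-3.1,0,1.5],
    [-5.7,0.4,-3.1,0,1.5],
    [-5.7,0.4,-3.1,0,1.5],
  ],
)

```text
clock: 8.6
position: [0.5028, 0.0177, 0.3147]
ee_rot: [2.297, 2.134, 0.024]
force: [9.4, 0.6, 9.1]
width: 0.231
```

Run:
```python
from h import *
yaw=-.076;o=np.array([.5955,.004])
R=np.array([[np.cos(yaw),-np.sin(yaw)],[np.sin(yaw),np.cos(yaw)]])
s=arm.observe();print(s["position"],s["force"],s["width"])
T=cv2.Rodrigues(np.array(s["ee_rot"],float))[0];g=s["position"]+T[:,2]*.047
l=(g[:2]-o)@R;print("grasp local",l,g[2],"lever",np.radians(25)-np.arctan2(l[0],g[2]-.15), "r",np.hypot(l[0],g[2]-.15))
for n in("side","scene"):
    im,d,K,D,W=grab(n);P=pts(d,K,D,W);P[...,:2]=(P[...,:2]-o)@R;L=P*1000
    x,y,z=L[...,0],L[...,1],L[...,2]
    q=L[(z>240)&(z<275)&(abs(x+20)<20)&(y>140)&(y<240)];print(n,"catch tip",len(q),q.mean(0) if len(q) else "")
    for yy in(45,-45):
        q=L[(z>180)&(z<280)&(x<-15)&(x>-110)&(abs(y-yy)<9)]
        if len(q)>20:
            f=np.polyfit(q[:,2]-150,q[:,0],1);print("arm",yy,len(q),"lever~",.436-np.arctan(f[0]), "thru", np.median(.436-np.arctan2(q[:,0],q[:,2]-150)))
    save(n+"5.png",im)
    if n=="side": a=im[120:330,150:430]
    else: b=im[130:270,180:366]
save("f5.png",np.hstack([cv2.resize(v,(400,300),interpolation=cv2.INTER_CUBIC) for v in(a,b)]))
```

```text
[0.50279336 0.01774393 0.31469223] [9.36900116 0.56593281 9.12629   ] 0.23124314851014163
grasp local [-0.09278211  0.00699696] 0.26769861812852913 lever 1.1038998156918467 r 0.14987156263950124
side catch tip 66 [-23.34555871 168.72788293 251.44822328]
arm 45 204 lever~ 1.0970320487343 thru 1.1063935387132653
arm -45 24 lever~ 1.15065146465866 thru 1.1565349219349172
scene catch tip 34 [-18.15857568 170.47555036 253.53737468]
arm 45 188 lever~ 1.1014141707650542 thru 1.05802979368609
arm -45 66 lever~ 1.0718709178625203 thru 1.026577167066193
```

View pics/f5.png

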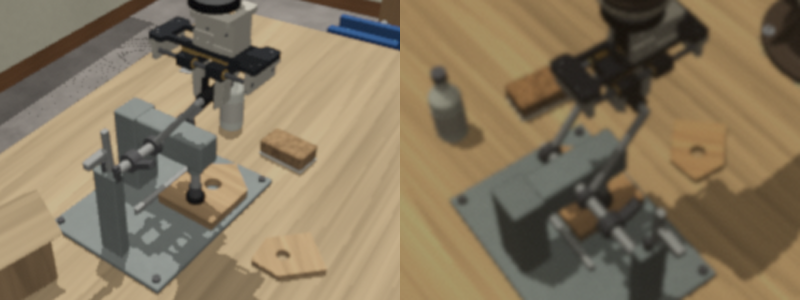

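The lever is at about 1.10 rad, the catch is still open, and the pad is on the panel. I'll add a small extra push to hold it firmly at the stop, let it settle, then check the bystanders.

>>> carry_out(
  plan=[
    [-0.5,0,-0.4,0,1.5],
    [-0.6,0,-0.5,0,1.5],
    [-0.6,0,-0.5,0,1.5],
    [-0.6,0,-0.5,0,1.5],
    [-0.6,0,-0.5,0,1.5],
  ],
  squeeze=25,
)

```text
clock: 9.2
position: [0.5016, 0.0178, 0.3141]
ee_rot: [2.292, 2.128, 0.04]
force: [8.8, -1.3, 20.6]
width: 0.229
```

Run:
```python
from h import *
s=arm.observe();print(s["clock"],s["position"],s["force"],s["width"])
for n in("side","scene"):
    a=np.load(n+".npz")["im"];im,d,K,D,W=grab(n)
    P=pts(d,K,D,W);np.savez(n+"6.npz",im=im)
    df=np.abs(a.astype(int)-im).max(2)
    B={"side":{"glue":(302,165,322,216),"sander":(332,210,373,238),"bird":(80,258,192,332),"panel":(300,240,322,272)},"scene":{"glue":(193,160,210,196),"bird":(272,285,345,376)}}[n]
    for k,(x0,y0,x1,y1) in B.items(): print(n,k,(df[y0:y1,x0:x1]>40).mean().round(3))
```

```text
9.2 [0.5016265  0.01778905 0.31410922] [ 8.80945162 -1.34497225 20.58480689] 0.22878117204727913
side glue 0.341
side sander 0.0
side bird 0.0
side panel 0.018
scene glue 0.0
scene bird 0.004
```

```bash
python3 -c "
from cell import arm
print(arm.sign_off())"
```

```text
the job is handed in; nothing more can be done
None
```

I flipped the catch open, pulled the lever to its stop, and handed the job in at 9.2 s with the gripper still holding the lever. The hand-in gives no verdict, so these are my own last checks:

- **Catch:** about 1.6 rad from depth, short of its 1.9 rad stop but past upright. It had not moved after the lever was pulled.
- **Lever:** about 1.10 rad from the arm's pose. The camera fits of the lever's side arms scattered between 1.03 and 1.16 rad. These readings were taken before a small final push to hold it against the stop.
- **Grip and force:** the jaws read 21 mm on the 22 mm crossbar. The force on the tool was about 22 N.
- **Pad:** the picture before the final push shows the pad down on the panel. I could not measure its force directly.
- **Bystanders and panel:** comparing pictures with the start, the birdhouse, sanding block and panel are essentially unchanged.
- **Glue bottle:** the scene camera shows no change. The side camera disagreed, with 34% of its pixels changed, because the gripper now stands in front of the bottle in that view.

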